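# Sign the jam jar on a shop carousel, turn it to the front and hold it

## Robot

A 6-joint arm with a two-finger parallel gripper is mounted at the origin on a cart in front of the work surface, level with it; the furniture and walls round the work are solid. World frame = base frame: x ahead of the robot, y to its left, z up, the work surface at z = 0. Lengths are in m, angles in rad, forces in N, time in s.
With the tool pointing down it reaches from about 0.35 to 1 m from the base axis. Payload 7.1 kg.
Tool frame: the origin (TCP) lies where the fingers leave the gripper's body, on its centre line; the fingertips stand 73 mm ahead of it and the grasp point (between the pads) lies 54 mm ahead of it; z points along the fingers, y is the line along which they close (so a half turn about z gives the same grasp; the last joint's range is limited). The gripper opens to 85 mm and grips with 20 to 120 N. Pads are 22 mm wide; open, the fingers measure 114 mm over their backs; the gripper's body (76 mm by 85 mm) begins 54 mm behind the grasp point. The pads swing forward as they close: fully open they stand 13 mm farther back than shut.
Start: joints at [-1.157, 0.423, 1.63, -0, 1.089, -0.019], TCP at [0.262, -0.567, 0.304] pointing down, gripper open.
Joint ranges: [-3, 3], [-0.9, 2.11], [0.09, 2.58], [-1.31, 4.45], [0.11, 2.69], [-2.54, 2.54]. Speed limits (rad/s): [2.39, 2.39, 3.01, 3.14, 3.14, 3.14].

## Interface

Orientations are given as [roll, pitch, yaw] about the fixed x, y, z axes, in that order (R = Rz(yaw) Ry(pitch) Rx(roll)).
In Python, from bench import r, viewer, close_job gives the robot as it stands. The module is installed in compiled form; this text tells all that it offers.
- The arm moves only by the tool drive_tool, never from a script. Its argument "increments" is a list of rows, each a list of 3 entries, a list of its own where there are three numbers: the opening in per cent of the stroke, from 0 (shut) to 100 (fully open), then the shift along the world's x, y, z in mm, then the turn about the world's z in rad. In form: [[claw, [x, y, z], turn], ...]. A call has 1 to 10 rows; each row is the pose to reach, as a shift and turn from the pose commanded when the call began; what a row does not reach only later rows make up. A row lasts 1/12 s, in which the tool goes at most 41.7 mm and 7.16 degrees, less where a joint would pass 70% of its speed; a pose out of reach is approached as far as the arm can. A call with a gripper value outside its range is refused whole. The fingers move at their own pace and stop on an object; "grip_force" is the grip in N (left out, the last holds). Time passes only in rows, so rows that repeat a pose let the fingers close. It gives the time, the measured TCP pose, the force, the opening and the grip force at its end, in the units of the state.
- r.state(): the state, without advancing time (a new reading comes with each control period).
- viewer.get_image(name): name is "side" or "top"; returns the picture (400x640x3 uint8, red, green, blue); there is no depth.
- viewer.get_calibration(name): a dict with "fovy" (degrees; the focal length in pixels is half the picture's height over the tangent of half this angle, whatever the lens; pixels are square), "cx", "cy" (the principal point, pixels), "rvec" (rotation vector, rad) and "tvec" (3), from world to camera coordinates, as OpenCV has them. Camera axes: x right, y down, z forward; pixel columns grow to the right and rows downward; lengths in m; the calibration is good to about 2 mm. A picture is of the moment at which its call begins. get_calibration takes no time and is no camera call.
- close_job(): hands the job in; it is judged then, once.
The state is a dict: "t": time; "q": joint angles; "qvel": joint speeds; "tau": joint torques, N m; "tool_pos": TCP position; "tool_rot": TCP orientation; "wrist_force": force on the tool from outside, world axes, zero at the start; "moment": the same for the moment, N m; "width": finger opening in m; "finger_force": force on a finger pad.
Only numpy, scipy, OpenCV 4.12 (cv2) and the standard library are available. Lean on these libraries where they do the work, as an engineer would, in place of code of your own. Each camera call takes 0.05 s, during which the arm holds its last target. There are 200 camera calls.

## Task

The tall slate sign belongs in front of the jam jar with the green lid: pull it up out of its wooden stand and slide it upright all the way down into the slot on the outer side of that jar on the round carousel. Then turn the carousel by the black grip on top until the slate and that jar stand at the front, right over the brass pointer, and finish still gripping it and holding it still there; do not let go. Keep the other jars standing in their places and leave the things round about alone.

Things in the scene. Friction and masses are not known exactly. Their poses are not given: they have to be found in the camera images.
- slate: Dark grey slate sign with three white chalk strokes, a flat slab standing upright: 6 mm thick (its x), 60 mm wide (its y), 130 mm tall (its z), about 0.1 to 0.16 kg. Origin at the centre of its lower edge. Front and back are interchangeable. It starts in the sign stand, its lower edge 8 mm above the table; its upper 116 mm stand free.
- sign_stand: Fixed pale wooden block, 46 x 88 x 22 mm (x, y, z), with a slot 9 x 63 mm and 14 mm deep in its top, in which the slate stands at the start. Origin under its centre, on the table.
- foot: Fixed round dark foot of the carousel with a brass pointer that shows the front: the pointer runs along the foot's own -x from its centre, to 148 mm out, with a small brass upright to 38 mm height at 130 mm out. Origin on the carousel's axis at table height. The pointer looks roughly towards the robot.
- jam_jar: Glass jam jar with green lid and red contents, 62 mm across, 86 mm high, 0.36 kg, loose in one of three round steel rims on the platter. Origin at the centre of its underside, about 50 mm from the carousel's axis.
- tomato_tin: Red food tin, 57 mm across, 72 mm high, loose in another rim on the platter, about 50 mm from the axis. Origin at the centre of its underside.
- spice_jar: Small glass spice jar with a yellow lid, 42 mm across, 96 mm high, loose in the third rim on the platter, about 50 mm from the axis. Origin at the centre of its underside.
- platter: Pale wooden disc, 240 mm across, top 40 mm above the table. Turns freely either way over half a turn about the foot's vertical axis, slight friction (0.06 N m), stays where left. Three dark slot blocks stand on it near the rim, 120 degrees apart, each outward of one jar. Origin on the axis, 28 mm above the table; x points from the axis to slot_a.
- slot_a (a point): Centre of the floor of one slot, 100 mm from the axis, 40 mm above the table (a seated slate stands on it). Slot block 26 x 80 mm, 26 mm high (mouth 66 mm above the table, edges bevelled 2 mm). Slot 8.5 mm wide (radially), 62.5 mm long (along the rim), open on top: the slate's wide face looks outward. Axes as the platter's (x from axis to slot_a).
- slot_b (a point): Centre of the floor of the second slot, 120 degrees counter-clockwise (from above) from slot_a.
- slot_c (a point): Centre of the floor of the third slot, 240 degrees counter-clockwise (from above) from slot_a.
- grip (a point): Centre of the black bar grip on a steel stem in the middle of the platter, part of it and turning with it: bar 56 mm long (the platter's x), 18 mm thick (its y), 36 mm high, from 151 to 187 mm above the table, the highest part of the carousel. The point lies on the axis, 169 mm above the table; axes as the platter's.
- bell: White counter bell with black rim, 76 mm across, 56 mm high, a bystander. Origin under its centre.
- bread_tongs: Steel bread tongs lying flat, 212 x 58 x 25 mm, a bystander. Origin under the centre.
- rye_card: Brown price card in a wooden foot, 28 x 62 mm, 92 mm high, a bystander. Origin under its centre.
Things that resemble listed ones, but are neither listed nor needed, are in the scene too. What is shaped like the jam_jar but blue is not meant.

How it is judged:
By the outcome, as a careful person would: the job done as asked, in the order asked, and still so for the second after the job is handed in, while the arm keeps its last pose, push and grip.
It also fails if it takes over 58 s, if anything falls off the work surface, if the arm or the gripper's body presses on something with over 40 N, if the wrist force passes 120 N, or if a joint passes its speed limit or range.

## Working session

There is one attempt and no reset: what is moved stays moved. The work goes in short steps, Python scripts to look and compute and a tool call to move; the robot and the scene stay as the last step left them, time stands still between calls to the robot, and variables do not carry over. Pictures are saved under pics/ and viewed, at most 10 in all, crops included, and the job is handed in when it is done.

Besides the shell and the picture viewer there is one more tool, called after "Call:" by a JSON object that holds its "fn" and its "kwargs", one argument or row to a line. drive_tool: Moves the arm, as the interface text tells. Its arguments: {"type":"object","properties":{"increments":{"type":"array","items":{"type":"array"}},"grip_force":{"type":"number"}},"required":["increments"]}

```bash
mkdir -p pics; cat > h.py <<'E'
import numpy as np, cv2
from bench import r, viewer
def cal(n):
    c=viewer.get_calibration(n); f=200/np.tan(np.radians(c["fovy"])/2)
    K=np.array([[f,0,c["cx"]],[0,f,c["cy"]],[0,0,1]]); return K,np.array(c["rvec"],float),np.array(c["tvec"],float)
def px(n,P):
    K,rv,t=cal(n); return cv2.projectPoints(np.array(P,float).reshape(-1,3),rv,t,K,None)[0].reshape(-1,2)
def at_z(n,uv,z):
    K,rv,t=cal(n); R=cv2.Rodrigues(rv)[0]; c=-R.T@t
    d=R.T@np.linalg.inv(K)@np.array([uv[0],uv[1],1.]); return c+d*(z-c[2])/d[2]
def snap(n,name,crop=None,s=1):
    im=viewer.get_image(n)[:,:,::-1]
    cv2.imwrite(f"pics/{name}_raw.png",im)
    if crop: x0,y0,x1,y1=crop; im=im[y0:y1,x0:x1]
    im=cv2.resize(im,None,fx=s,fy=s,interpolation=cv2.INTER_CUBIC); cv2.imwrite(f"pics/{name}.png",im)
E
python3 - <<'E'
from h import *
a=viewer.get_image("top"); b=viewer.get_image("side")
cv2.imwrite("pics/t0.png",a[:,:,::-1]); cv2.imwrite("pics/s0.png",b[:,:,::-1])
for n in("top","side"):
    K,rv,t=cal(n);R=cv2.Rodrigues(rv)[0];print(n,K[0,0],-R.T@t,R[2])
print(r.state())
E
```

```text
top 520.4692377500375 [ 0.27867831 -0.02085397  1.49928595] [ 0.19426793 -0.01206294 -0.98087433]
side 456.34732587165485 [0.29498185 1.14575694 0.73866197] [ 0.17492428 -0.87419814 -0.452967  ]
{'t': 0.1, 'q': array([-1.15698481e+00,  4.23755254e-01,  1.63059161e+00,  9.61392699e-06,
        1.08858511e+00, -1.90223981e-02]), 'qvel': array([ 0.00173569, -0.0012591 , -0.00152982,  0.00168308,  0.0001396 ,
        0.00076381]), 'tau': array([ 1.49295262e-03, -5.58417106e+01, -2.82441795e+01,  8.35108563e-05,
        2.92352444e-03, -4.95304491e-06]), 'tool_pos': array([ 0.26201313, -0.56701011,  0.3032377 ]), 'tool_rot': array([-3.14025374e+00, -3.39857047e-05,  4.32829432e-01]), 'wrist_force': array([-0.48267644, -0.26225242, -0.2334629 ]), 'moment': array([-0.02050239,  0.01291807, -0.0244667 ]), 'finger_force': 0.0, 'width': 0.08567039978329356}
```

View pics/t0.png

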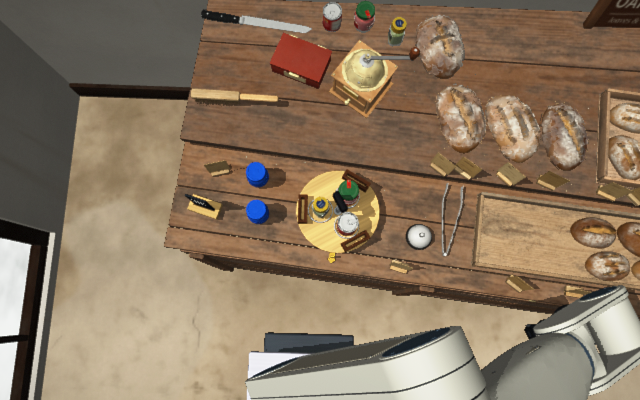

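View pics/s0.png

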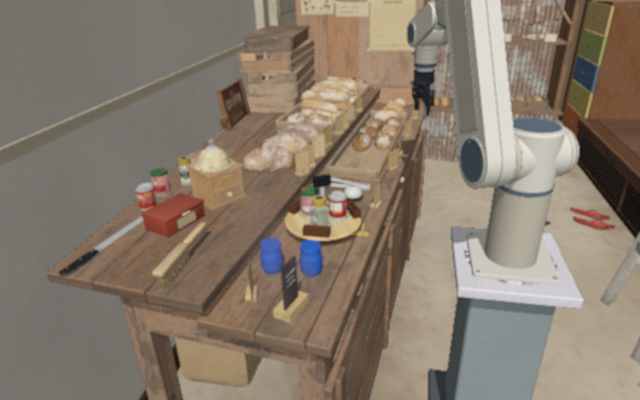

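Top view: the slate is at (198,201) in a pale stand. It could be confused with the card at (218,168). The carousel is at (340,210). The green-lid jar is on it at (348,189), with the look-alike green jar at (365,15) and blue jars at (257,174) and (257,211). Next I'll take one close crop.

```bash
python3 - <<'E'
import cv2
a=cv2.imread("pics/t0.png")[155:275,180:390]; b=cv2.imread("pics/s0.png")[165:325,235:385]
a=cv2.resize(a,(788,450),interpolation=cv2.INTER_CUBIC); cv2.imwrite("pics/t1.png",a)
cv2.imwrite("pics/s1.png",cv2.resize(b,(562,600),interpolation=cv2.INTER_CUBIC))
E
```

```text
(no output)
```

View pics/t1.png

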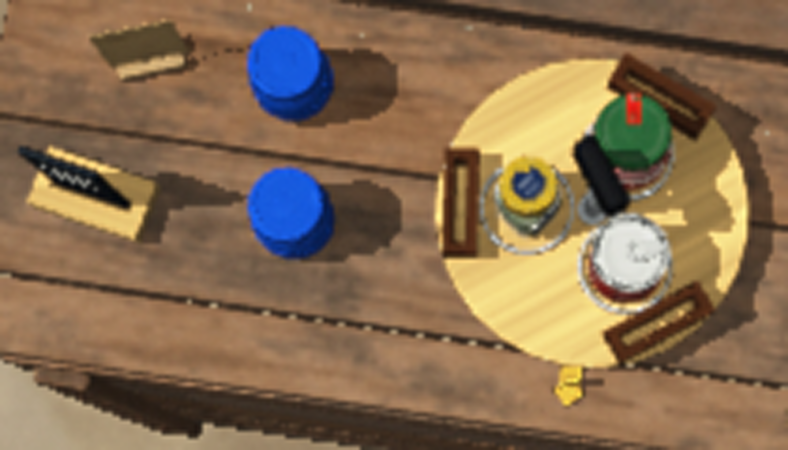

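View pics/s1.png

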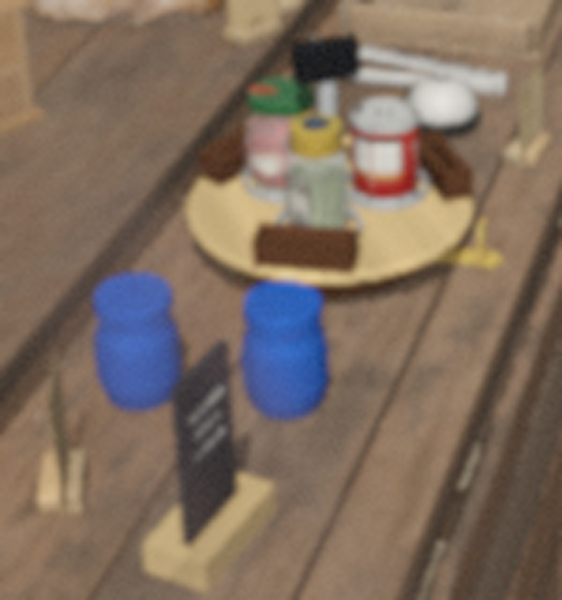

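Confirmed by its three white strokes, the slate stands in the pale block at crop (95,190). The carousel's green-lid jar is at (633,130), and its slot block is centred at (663,95). Now I'll fit poses from both views.

```bash
cat > fit.py <<'E'
from h import *
from scipy.optimize import least_squares as LS
T=lambda p:("top",(180+p[0]/3.752,155+p[1]/3.75)); S=lambda p:("side",(235+p[0]/3.747,165+p[1]/3.75))
def res(p,obs,free=3):
    c,s=np.cos(p[2]),np.sin(p[2]); out=[]
    for (n,uv),(X,Y,Z) in obs:
        out+=list(px(n,[[p[0]+c*X-s*Y,p[1]+s*X+c*Y,Z]])[0]-uv)
    return np.array(out)
E
python3 - <<'E'
from fit import *
# stand: local y along long side; +y end = image left
h,w=.044,.023
obs=[(T((48,147)),(w,h,.022)),(T((155,182)),(w,-h,.022)),(T((137,240)),(-w,-h,.022)),(T((28,203)),(-w,h,.022))]
sl=[(S((225,343)),(0,-.03,.138)),(S((178,380)),(0,.03,.138)),(S((236,487)),(0,-.03,.022)),(S((188,540)),(0,.03,.022)),(T((22,150)),(0,.03,.138)),(T((130,207)),(0,-.03,.022))]
for o in(obs,sl,obs+sl):
    f=LS(res,[.3,.35,0],args=(o,)); print("stand",f.x,np.round(f.fun,1))
a=2*np.pi/3
def P(k,dx=0,dy=0,z=.066):
    v=np.array([.1+dx,dy]);c,s=np.cos(k*a),np.sin(k*a);return (c*v[0]-s*v[1],s*v[0]+c*v[1],z)
# a= green, ccw next = left(spice), next= tin
ob=[]
for k,cs in enumerate([[(628,57),(714,103),(697,135),(612,85)],[(445,255),(445,150),(478,148),(480,255)],[(714,312),(626,363),(607,333),(698,285)]]):
    for c,(dx,dy) in zip(cs,[(.013,.04),(.013,-.04),(-.013,-.04),(-.013,.04)]): ob.append((T(c),P(k,dx,dy)))
f=LS(res,[.4,0,-.5],args=(ob,)); print("car",f.x,np.round(f.fun,1))
c=f.x
print("side overlay slots", [np.round((px("side",[[c[0]+.1*np.cos(c[2]+k*a),c[1]+.1*np.sin(c[2]+k*a),.066]])[0]-[235,165])*3.75) for k in range(3)])
p1=at_z("top",T((590,145))[1],.187);p2=at_z("top",T((617,205))[1],.187);print("bar",p1,p2,(p1+p2)/2,np.arctan2(*(p1-p2)[[1,0]]))
b=at_z("top",T((570,385))[1],.0);print("ptr",b,np.arctan2(b[1]-c[1],b[0]-c[0]),np.hypot(*(b[:2]-c[:2])))
b=at_z("top",T((570,372))[1],.038);print("ptr",b,np.arctan2(b[1]-c[1],b[0]-c[0]),np.hypot(*(b[:2]-c[:2])))
b=at_z("side",S((483,220))[1],.038);print("ptr side",b,np.arctan2(b[1]-c[1],b[0]-c[0]),np.hypot(*(b[:2]-c[:2])))
E
```

```text
stand [ 0.55126689  0.30580258 -0.28220892] [ 0.2  0.2  0.4  0.1 -0.3 -0.4 -0.2  0.1]
stand [ 0.55067746  0.30709488 -0.29926688] [ 0.8 -2.3 -0.5  1.3  0.2 -1.3 -0.  -1.  -1.5 -0.2 -0.8 -0.2]
stand [ 0.5509482   0.30646296 -0.28839713] [ 0.   0.2  0.1  0.3 -0.7 -0.2 -0.4  0.1  0.6 -2.5 -0.4  1.2  0.  -1.5
  0.1 -1.1 -1.3 -0.1 -0.6 -0.4]
car [ 0.54546137 -0.07892628 -0.51346305] [-0.5 -0.9  0.9  1.1  0.8  0.2 -0.9 -0.8 -0.7  0.1  0.2  0.   0.6  0.8
 -0.6  0.3  0.8 -0.1 -0.8  0.2 -0.3  0.   0.5 -1. ]
side overlay slots [array([244., 134.]), array([310., 228.]), array([444., 147.])]
bar [ 0.56529892 -0.06929625  0.187     ] [ 0.52390306 -0.08877043  0.187     ] [ 0.54460099 -0.07903334  0.187     ] 0.43971940208543825
ptr [ 0.41722004 -0.06536612  0.        ] 3.0362447079716746 0.12895626521576897
ptr [ 0.42343117 -0.06398585  0.038     ] 3.0197666718806757 0.12294139930255854
ptr side [ 0.4174645  -0.06028607  0.038     ] 2.996979062666672 0.12934703784543777
```

Call:
{"fn": "drive_tool", "kwargs": {
  "increments": [
    [100, [12, 36, 5], 0.08],
    [100, [24, 73, 10], 0.16],
    [100, [36, 109, 20], 0.24],
    [100, [48, 146, 20], 0.32],
    [100, [60, 182, 20], 0.4],
    [100, [72, 218, 20], 0.4],
    [100, [84, 255, 20], 0.4],
    [100, [96, 291, 20], 0.4],
    [100, [108, 328, 20], 0.4],
    [100, [120, 364, 20], 0.4]
  ]
}}

```text
t: 0.93
tool_pos: [0.3821, -0.2014, 0.3239]
tool_rot: [-3.141, -0.0, 0.832]
wrist_force: [1.7, -1.0, -0.1]
width: 0.0852
finger_force: 0.0
```

Call:
{"fn": "drive_tool", "kwargs": {
  "increments": [
    [100, [12, 36, 0], 0.08],
    [100, [24, 73, 0], 0.16],
    [100, [36, 109, 0], 0.24],
    [100, [48, 146, 0], 0.32],
    [100, [60, 182, 0], 0.4],
    [100, [72, 218, 0], 0.45],
    [100, [84, 255, 0], 0.45],
    [100, [96, 291, 0], 0.45],
    [100, [108, 328, 0], 0.45],
    [100, [120, 364, 0], 0.45]
  ]
}}

```text
t: 1.77
tool_pos: [0.5021, 0.1627, 0.3237]
tool_rot: [-3.141, 0.0, 1.283]
wrist_force: [0.8, -0.8, 0.2]
width: 0.0858
finger_force: 0.0
```

Call:
{"fn": "drive_tool", "kwargs": {
  "increments": [
    [80, [12, 36, 0], 0],
    [80, [24, 73, 0], 0],
    [80, [36, 109, 0], 0],
    [80, [45, 135, 0], 0],
    [80, [49, 145, 0], 0],
    [80, [49, 145, 0], 0],
    [80, [49, 145, 0], 0]
  ]
}}

```text
t: 2.35
tool_pos: [0.5507, 0.3053, 0.3232]
tool_rot: [-3.141, 0.001, 1.284]
wrist_force: [0.2, -0.2, 0.4]
width: 0.0684
finger_force: 0.0
```

```bash
python3 - <<'E'
from h import *
s=r.state();print(s["t"],s["tool_pos"],s["tool_rot"],s["q"],s["width"])
snap("top","t2",(160,120,300,240),4); snap("side","s2",(210,130,390,330),3)
a=cv2.imread("pics/t2.png");b=cv2.imread("pics/s2.png");b=cv2.resize(b,(432,480));cv2.imwrite("pics/c2.png",np.hstack([cv2.resize(a,(368,480))*0+cv2.resize(a[:, 0:368],(368,480)),b]))
E
```

```text
2.35 [0.55066001 0.30530556 0.32319785] [-3.14062475e+00  1.43689670e-03  1.28359611e+00] [ 4.87468258e-01  4.10213577e-01  1.60188718e+00 -3.86616145e-04
  1.13118872e+00  7.74834005e-01] 0.068436177481341
```

View pics/c2.png

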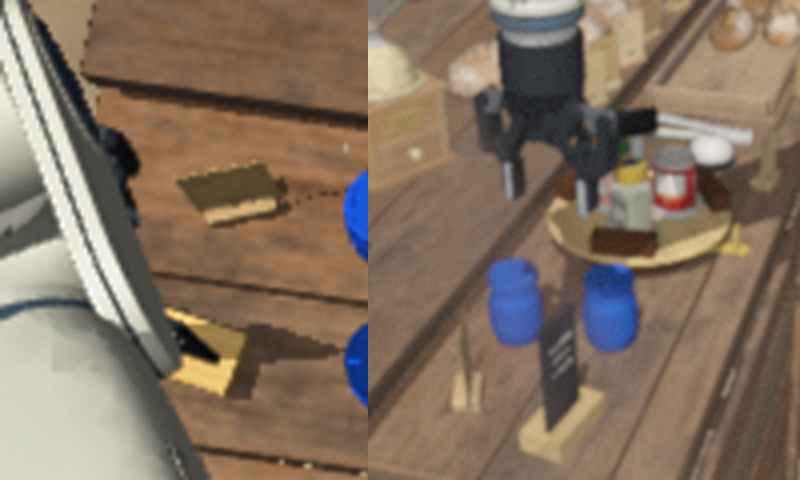

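The fingers straddle the slate in x: the tips are at (512,190) and (587,205), and the slate top is at (562,318). I'll descend and grip.

Call:
{"fn": "drive_tool", "kwargs": {
  "increments": [
    [80, [0, 1, -30], 0],
    [80, [0, 1, -60], 0],
    [80, [0, 1, -90], 0],
    [80, [0, 1, -120], 0],
    [80, [0, 1, -140], 0],
    [80, [0, 1, -151], 0],
    [60, [0, 1, -151], 0],
    [40, [0, 1, -151], 0],
    [30, [0, 1, -151], 0],
    [25, [0, 1, -151], 0]
  ],
  "grip_force": 30
}}

```text
t: 3.28
tool_pos: [0.5521, 0.3069, 0.1748]
tool_rot: [3.139, -0.002, 1.283]
wrist_force: [-0.3, -1.3, 0.6]
width: 0.0218
finger_force: 0.0
```

Call:
{"fn": "drive_tool", "kwargs": {
  "increments": [
    [20, [0, 0, 0], 0],
    [15, [0, 0, 0], 0],
    [10, [0, 0, 0], 0],
    [5, [0, 0, 0], 0],
    [0, [0, 0, 0], 0],
    [0, [0, 0, 0], 0],
    [0, [0, 0, 0], 0]
  ]
}}

```text
t: 3.87
tool_pos: [0.5515, 0.3069, 0.1735]
tool_rot: [3.141, -0.001, 1.283]
wrist_force: [0.8, -0.5, 6.3]
width: 0.0053
finger_force: 30.3
```

Call:
{"fn": "drive_tool", "kwargs": {
  "increments": [
    [0, [0, 0, 0], 0],
    [0, [0, 0, 0], 0],
    [0, [0, 0, 4], 0],
    [0, [0, 0, 8], 0],
    [0, [0, 0, 14], 0],
    [0, [0, 0, 25], 0],
    [0, [0, 0, 50], 0],
    [0, [0, 0, 85], 0],
    [0, [0, 0, 120], 0],
    [0, [0, 0, 150], 0]
  ],
  "grip_force": 50
}}

```text
t: 4.7
tool_pos: [0.5512, 0.3067, 0.326]
tool_rot: [3.141, -0.001, 1.283]
wrist_force: [0.8, 0.8, -0.9]
width: 0.0054
finger_force: 50.2
```

```bash
python3 - <<'E'
from h import *
s=r.state();print(s["t"],s["tool_pos"],s["tool_rot"],s["width"],s["wrist_force"])
snap("side","s3",(210,80,390,330),2.4)
E
```

```text
4.7 [0.55116745 0.3067089  0.32601211] [ 3.14056934e+00 -1.03712693e-03  1.28283255e+00] 0.005352728522251135 [ 0.78440961  0.77617664 -0.88634409]
```

View pics/s3.png

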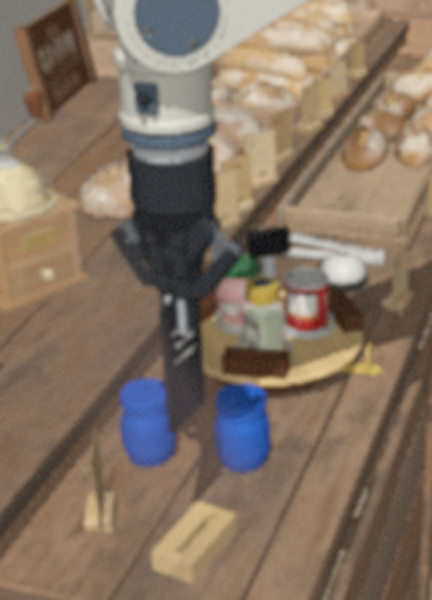

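The slate is held upright between the pads, with its lower end at about (185,425), clear of the stand at (195,540). Next I'll refine the carousel pose with the first top image while carrying the slate higher and towards the slot.

```bash
cat > ref.py <<'E'
from fit import *
im=cv2.imread("pics/t0.png"); hsv=cv2.cvtColor(im,cv2.COLOR_BGR2HSV).astype(int)
H,S_,V=hsv[...,0],hsv[...,1],hsv[...,2]
c0=np.array([.5455,-.0789]);a=2*np.pi/3
# sample platter radial edge: find yellow->not yellow along rays at z=.04
big=lambda C,P: cv2.remap(C.astype(np.float32),P[:,0].astype(np.float32)[None],P[:,1].astype(np.float32)[None],cv2.INTER_LINEAR)[0]
yl=((V>120)&(S_>70)).astype(float)
rs=np.arange(.09,.135,.0003);pts=[]
for th in np.arange(-np.pi,np.pi,.05):
    P=px("top",[[c0[0]+q*np.cos(th),c0[1]+q*np.sin(th),.04] for q in rs]); v=big(yl,P)
    k=np.where(v>.5)[0]
    if len(k) and .112<rs[k[-1]]<.128: pts.append((c0[0]+rs[k[-1]]*np.cos(th),c0[1]+rs[k[-1]]*np.sin(th)))
pts=np.array(pts)
f=LS(lambda p:np.hypot(pts[:,0]-p[0],pts[:,1]-p[1])-p[2],[*c0,.12],loss="soft_l1",f_scale=.001);print("platter",f.x,len(pts))
# block template: choose pose maximising darkness of the three block frames (z=.066), vs surround and slot
g=(im[...,2]).astype(float)
xx,yy=np.meshgrid(np.arange(-.016,.0161,.001),np.arange(-.043,.0431,.001));xx,yy=xx.ravel(),yy.ravel()
ax,ay=abs(xx),abs(yy); ins=(ax<.013)&(ay<.04); wood=ins
def val(p,k):
    th=p[2]+k*a;c,s=np.cos(th),np.sin(th)
    return big(g,px("top",np.c_[p[0]+c*(.1+xx)-s*yy,p[1]+s*(.1+xx)+c*yy,np.full_like(xx,.066)]))
def cost(p,ks=(0,1,2)):
    return sum(val(p,k)[wood].mean()-val(p,k)[~wood].mean() for k in ks)
from scipy.optimize import minimize
for ks in((0,1,2),):
    m=minimize(cost,[*c0,-.513],args=(ks,),method="Nelder-Mead",options=dict(initial_simplex=[[*c0,-.513],[c0[0]+.004,c0[1],-.513],[c0[0],c0[1]+.004,-.513],[*c0,-.47]]))
    print("blocks",m.x,m.fun,m.x[:2]+.1*np.array([np.cos(m.x[2]),np.sin(m.x[2])]))
# stand top mask by minAreaRect-like fit
ys=((V>130)&(S_>50)&(S_<190)).astype(np.uint8)[190:225,180:225]
print("stand px",ys.sum())
E
python3 ref.py
```

```text
platter [ 0.54684719 -0.08041824  0.11539986] 21
blocks [ 0.54565489 -0.07594384 -0.50972821] -134.05044555664062 [ 0.6329426  -0.12473784]
stand px 770
```

Call:
{"fn": "drive_tool", "kwargs": {
  "increments": [
    [0, [5, -15, 20], -0.02],
    [0, [10, -35, 40], -0.04],
    [0, [20, -70, 50], -0.07],
    [0, [28, -105, 55], -0.1],
    [0, [36, -140, 55], -0.13],
    [0, [44, -175, 55], -0.16],
    [0, [50, -210, 55], -0.18],
    [0, [56, -245, 55], -0.2],
    [0, [62, -280, 55], -0.225],
    [0, [68, -315, 55], -0.225]
  ]
}}

```text
t: 5.58
tool_pos: [0.619, -0.0101, 0.3786]
tool_rot: [3.141, -0.0, 1.056]
wrist_force: [0.8, 0.2, -1.1]
width: 0.0054
finger_force: 50.2
```

Call:
{"fn": "drive_tool", "kwargs": {
  "increments": [
    [0, [4, -30, 0], 0],
    [0, [8, -65, 0], 0],
    [0, [12, -95, 0], 0],
    [0, [14, -112, 0], 0],
    [0, [14, -116, 0], 0],
    [0, [14, -116, 0], 0]
  ]
}}

```text
t: 6.08
tool_pos: [0.6329, -0.1255, 0.3782]
tool_rot: [-3.142, -0.0, 1.056]
wrist_force: [-0.1, 0.6, -0.9]
width: 0.0054
finger_force: 50.2
```

Call:
{"fn": "drive_tool", "kwargs": {
  "increments": [
    [0, [0, 0, -25], 0],
    [0, [0, 0, -50], 0],
    [0, [0, 0, -75], 0],
    [0, [0, 0, -100], 0],
    [0, [0, 0, -118], 0],
    [0, [0, 0, -125], 0],
    [0, [0, 0, -125], 0],
    [0, [0, 0, -125], 0]
  ]
}}

```text
t: 6.75
tool_pos: [0.6335, -0.1235, 0.2537]
tool_rot: [3.141, -0.0, 1.059]
wrist_force: [0.5, -0.1, -1.4]
width: 0.0056
finger_force: 50.1
```

```bash
python3 - <<'E'
from h import *
s=r.state();print(s["t"],s["tool_pos"],s["tool_rot"],s["width"],s["wrist_force"])
a=viewer.get_image("top")[160:255,295:390,::-1];b=viewer.get_image("side")[155:245,275:375,::-1]
a=cv2.resize(a,(400,400),interpolation=cv2.INTER_CUBIC);b=cv2.resize(b,(400,360),interpolation=cv2.INTER_CUBIC)
b=np.vstack([b,np.zeros((40,400,3),np.uint8)]);cv2.imwrite("pics/c4.png",np.hstack([a,b]))
E
```

```text
6.75 [ 0.63352424 -0.12352657  0.25365784] [ 3.14117939e+00 -2.97610868e-04  1.05874222e+00] 0.005566691320963587 [ 0.45717616 -0.12319993 -1.44491666]
```

View pics/c4.png

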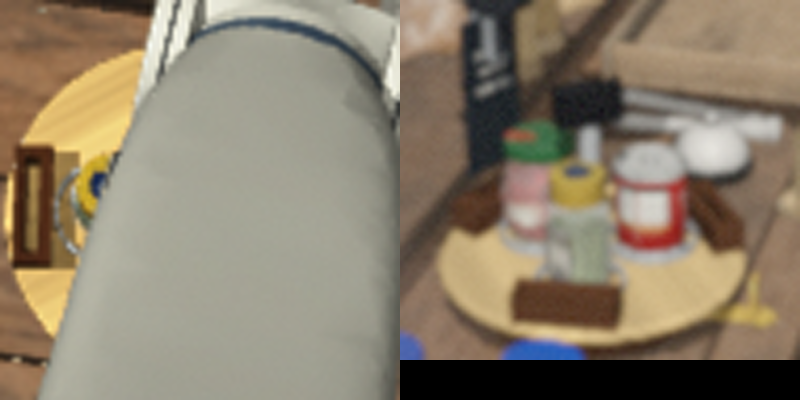

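The side view shows the slate over the green jar's block: its lower corner is at (470,170) and the block end at (453,203). The arm hides the slot from the top camera. I'll check the model with an overlay on the first top image.

```bash
python3 - <<'E'
from h import *
s=r.state();print(s["t"],s["tool_pos"],s["q"])
im=cv2.imread("pics/t0.png"); k=6
def ov(x0,y0,w,h,polys):
    b=cv2.resize(im[y0:y0+h,x0:x0+w],None,fx=k,fy=k,interpolation=cv2.INTER_CUBIC)
    for P,col in polys:
        q=((px("top",P)-[x0,y0]+.5)*k-.5); cv2.polylines(b,[np.round(q*16).astype(np.int32)],True,col,1,cv2.LINE_AA,4)
    return b
a=2*np.pi/3
def rect(cx,cy,th,hx,hy,z,ox=0):
    c,s=np.cos(th),np.sin(th); return [[cx+c*(ox+X)-s*Y,cy+s*(ox+X)+c*Y,z] for X,Y in((hx,hy),(hx,-hy),(-hx,-hy),(-hx,hy))]
c=(.5455,-.0789,-.5135); G=(0,255,0);C=(255,255,0)
pol=[]
for i in range(3):
    th=c[2]+i*a; pol+=[(rect(c[0],c[1],th,.013,.04,.066,.1),G),(rect(c[0],c[1],th,.00425,.03125,.066,.1),C)]
t=np.linspace(0,2*np.pi,90); pol.append(([[c[0]+.12*np.cos(u),c[1]+.12*np.sin(u),.04] for u in t],G))
pol.append((rect(c[0],c[1],c[2]+2*a,.028,.009,.187),G))
A=ov(294,163,95,95,pol)
st=(.5512,.306,-.285)
B=ov(182,180,38,95,[(rect(*st,.023,.044,.022),G),(rect(*st,.003,.03,.138),C)])
cv2.imwrite("pics/o1.png",np.hstack([A,B]))
n=px("side",rect(c[0],c[1],c[2],.013,.04,.066,.1)+rect(.6335,-.1240,c[2],.003,.03,.088)+[[c[0],c[1],.187]])
print(np.round((n-[275,155])*4+[400,0]))
E
```

```text
6.85 [ 0.63406067 -0.12401254  0.25468917] [-2.11596080e-01  5.08111413e-01  1.61738953e+00  9.88035902e-05
  1.01334715e+00  3.00801693e-01]
[[454. 197.]
 [522. 161.]
 [545. 170.]
 [478. 206.]
 [468. 173.]
 [519. 147.]
 [525. 149.]
 [474. 175.]
 [591.  77.]]
```

View pics/o1.png

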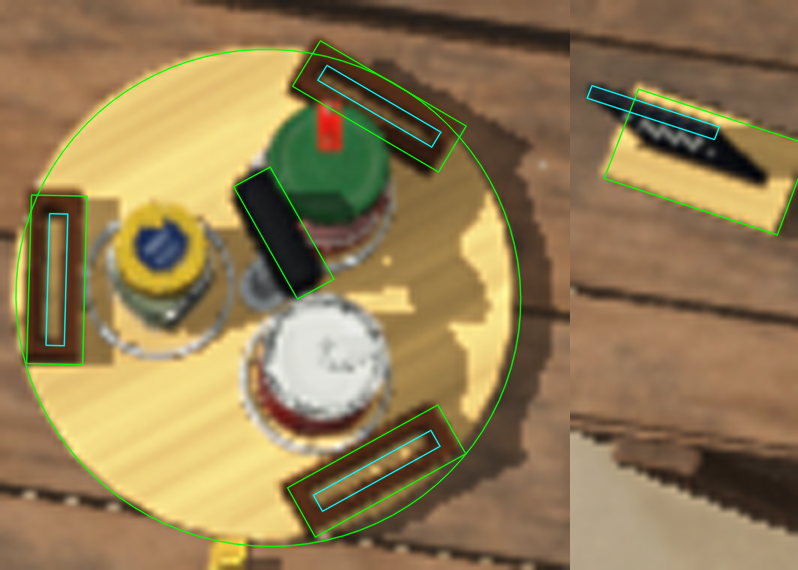

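The overlay agrees to about 1–2 mm, with the slot slightly left of the model (slot centre near (380,106)). I'll shift y by −2.5 mm and lower gently.

Call:
{"fn": "drive_tool", "kwargs": {
  "increments": [
    [0, [0, -2.5, 0], 0],
    [0, [0, -2.5, -6], 0],
    [0, [0, -2.5, -12], 0],
    [0, [0, -2.5, -17], 0],
    [0, [0, -2.5, -20], 0],
    [0, [0, -2.5, -22], 0],
    [0, [0, -2.5, -24], 0],
    [0, [0, -2.5, -25], 0],
    [0, [0, -2.5, -25], 0]
  ]
}}

```text
t: 7.6
tool_pos: [0.633, -0.1268, 0.2275]
tool_rot: [-3.141, 0.0, 1.058]
wrist_force: [1.0, -0.9, -1.2]
width: 0.0056
finger_force: 50.2
```

Call:
{"fn": "drive_tool", "kwargs": {
  "increments": [
    [0, [0, 0, -2], 0],
    [0, [0, 0, -3], 0],
    [0, [0, 0, -4], 0],
    [0, [0, 0, -5], 0],
    [0, [0, 0, -5], 0]
  ]
}}

```text
t: 8.02
tool_pos: [0.633, -0.1268, 0.2227]
tool_rot: [-3.141, 0.0, 1.058]
wrist_force: [0.0, 1.2, -1.6]
width: 0.0057
finger_force: 50.2
```

Call:
{"fn": "drive_tool", "kwargs": {
  "increments": [
    [0, [0, 0, -2], 0],
    [0, [0, 0, -4], 0],
    [0, [0, 0, -6], 0],
    [0, [0, 0, -8], 0],
    [0, [0, 0, -10], 0],
    [0, [0, 0, -12], 0],
    [0, [0, 0, -12], 0]
  ]
}}

```text
t: 8.6
tool_pos: [0.6329, -0.1268, 0.2103]
tool_rot: [-3.141, 0.0, 1.058]
wrist_force: [0.0, -0.1, -1.4]
width: 0.0054
finger_force: 50.1
```

Call:
{"fn": "drive_tool", "kwargs": {
  "increments": [
    [0, [0, 0, -1], 0],
    [0, [0, 0, -2], 0],
    [0, [0, 0, -3], 0],
    [0, [0, 0, -4], 0],
    [0, [0, 0, -4], 0]
  ]
}}

```text
t: 9.02
tool_pos: [0.6331, -0.1268, 0.2067]
tool_rot: [-3.141, 0.0, 1.058]
wrist_force: [-0.2, -0.1, -2.1]
width: 0.0052
finger_force: 50.1
```

Call:
{"fn": "drive_tool", "kwargs": {
  "increments": [
    [0, [0, 0, -0.5], 0],
    [0, [0, 0, -1], 0],
    [0, [0, 0, -1.5], 0],
    [0, [0, 0, -2], 0],
    [0, [0, 0, -2], 0]
  ]
}}

```text
t: 9.43
tool_pos: [0.6334, -0.1269, 0.2056]
tool_rot: [3.141, -0.0, 1.058]
wrist_force: [-0.1, -0.7, 4.1]
width: 0.0055
finger_force: 51.1
```

Contact at the floor height, so the slate is seated. I'll release, rise and look.

Call:
{"fn": "drive_tool", "kwargs": {
  "increments": [
    [8, [0, 0, 0], 0],
    [15, [0, 0, 0], 0],
    [25, [0, 0, 0], 0],
    [35, [0, 0, 0], 0],
    [40, [0, 0, 3], 0],
    [40, [0, 0, 15], 0],
    [40, [0, 0, 40], 0],
    [40, [0, 0, 75], 0],
    [40, [0, 0, 105], 0],
    [40, [0, 0, 120], 0]
  ]
}}

```text
t: 10.27
tool_pos: [0.6345, -0.1271, 0.3304]
tool_rot: [3.136, -0.002, 1.058]
wrist_force: [0.9, -0.1, -0.0]
width: 0.0342
finger_force: 0.0
```

Call:
{"fn": "drive_tool", "kwargs": {
  "increments": [
    [70, [-9, 5, 0], 0.12],
    [70, [-18, 10, 0], 0.24],
    [70, [-27, 15, 0], 0.36],
    [70, [-36, 20, 0], 0.48],
    [70, [-45, 25, 0], 0.6],
    [70, [-54, 30, 0], 0.72],
    [70, [-63, 35, 0], 0.84],
    [70, [-72, 40, 0], 0.96],
    [70, [-80, 45, 0], 1.08],
    [70, [-87, 48, 0], 1.2]
  ]
}}

```text
t: 11.1
tool_pos: [0.5457, -0.0784, 0.3261]
tool_rot: [3.141, 0.001, 2.264]
wrist_force: [-0.5, 0.1, 0.2]
width: 0.0594
finger_force: 0.0
```

Call:
{"fn": "drive_tool", "kwargs": {
  "increments": [
    [70, [0, 0, 0], 0.12],
    [70, [0, 0, 0], 0.24],
    [70, [0, 0, 0], 0.36],
    [70, [0, 0, 0], 0.48],
    [70, [0, 0, 0], 0.6],
    [70, [0, 0, 0], 0.72],
    [70, [0, 0, 0], 0.84],
    [70, [0, 0, 0], 0.96],
    [70, [0, 0, 0], 1.08],
    [70, [0, 0, 0], 1.2]
  ]
}}

```text
t: 11.93
tool_pos: [0.5463, -0.0788, 0.3261]
tool_rot: [-3.141, 0.001, -2.819]
wrist_force: [0.0, -0.6, -0.6]
width: 0.0597
finger_force: 0.0
```

Call:
{"fn": "drive_tool", "kwargs": {
  "increments": [
    [70, [0, 0, 0], 0.1],
    [70, [0, 0, 0], 0.2],
    [70, [0, 0, 0], 0.217],
    [70, [0, 0, 0], 0.217]
  ]
}}

```text
t: 12.27
tool_pos: [0.5463, -0.0789, 0.3257]
tool_rot: [-3.141, 0.001, -2.61]
wrist_force: [-0.4, -0.3, -0.3]
width: 0.0593
finger_force: 0.0
```

```bash
python3 - <<'E'
from h import *
s=r.state();print(s["t"],s["tool_pos"],s["tool_rot"],s["q"],s["width"])
snap("side","s5",(265,100,385,250),4)
c=[.546,-.0785]
print(np.round((px("side",[[c[0],c[1],.187],[.633,-.1275,.17]])-[265,100]+.5)*4-.5))
E
```

```text
12.2667 [ 0.54625666 -0.07887362  0.32571312] [-3.14096725e+00  7.29198739e-04 -2.61005300e+00] [-1.64956015e-01  2.90246080e-01  1.77374081e+00 -1.35618661e-05
  1.07664518e+00 -2.26728534e+00] 0.05932386464271379
[[232. 298.]
 [135. 287.]]
```

View pics/s5.png

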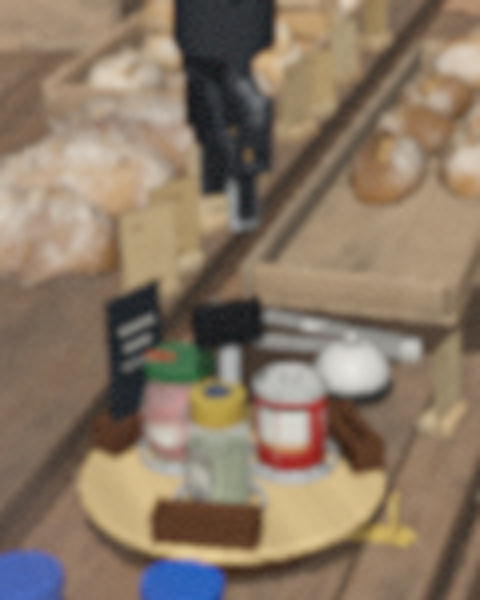

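The slate is seated in the green jar's block, with its top at (135,290) as predicted, and the jars are standing. The gripper fingers at (210,185) and (245,215) are above the bar at (228,322). I'll descend and grip it.

Call:
{"fn": "drive_tool", "kwargs": {
  "increments": [
    [70, [0, 0, -30], 0],
    [70, [0, 0, -60], 0],
    [70, [0, 0, -85], 0],
    [70, [0, 0, -98], 0],
    [70, [0, 0, -102], 0],
    [50, [0, 0, -102], 0],
    [35, [0, 0, -102], 0],
    [28, [0, 0, -102], 0],
    [22, [0, 0, -102], 0],
    [15, [0, 0, -102], 0]
  ],
  "grip_force": 40
}}

```text
t: 13.15
tool_pos: [0.5459, -0.0773, 0.2245]
tool_rot: [3.139, 0.001, -2.609]
wrist_force: [-4.6, 9.7, 7.9]
width: 0.0175
finger_force: 39.8
```

Call:
{"fn": "drive_tool", "kwargs": {
  "increments": [
    [8, [0, 0, 0], 0],
    [0, [0, 0, 0], 0],
    [0, [0, 0, 0], 0],
    [0, [0, 0, 0], 0]
  ]
}}

```text
t: 13.48
tool_pos: [0.5459, -0.0773, 0.2245]
tool_rot: [3.14, 0.001, -2.609]
wrist_force: [-4.2, 10.8, 5.7]
width: 0.0178
finger_force: 39.7
```

Call:
{"fn": "drive_tool", "kwargs": {
  "increments": [
    [0, [0, 0, 0], 0],
    [0, [0, 0, 0], -0.01],
    [0, [0, 0, 0], -0.03],
    [0, [0, 0, 0], -0.06],
    [0, [0, 0, 0], -0.1],
    [0, [0, 0, 0], -0.14],
    [0, [0, 0, 0], -0.18]
  ],
  "grip_force": 60
}}

```text
t: 14.07
tool_pos: [0.5457, -0.0769, 0.2245]
tool_rot: [3.139, 0.001, -2.791]
wrist_force: [-4.5, 12.9, 8.2]
width: 0.0176
finger_force: 58.6
```

```bash
python3 - <<'E'
from h import *
s=r.state();print({k:np.round(s[k],3) for k in("t","tool_pos","tool_rot","q","width","wrist_force","moment","finger_force")})
E
```

```text
{'t': np.float64(14.067), 'tool_pos': array([ 0.546, -0.077,  0.225]), 'tool_rot': array([ 3.139e+00,  1.000e-03, -2.791e+00]), 'q': array([-0.163,  0.424,  1.851,  0.004,  0.868, -2.087]), 'width': np.float64(0.018), 'wrist_force': array([-4.533, 12.911,  8.244]), 'moment': array([1.797, 0.678, 0.111]), 'finger_force': np.float64(58.623)}
```

Call:
{"fn": "drive_tool", "kwargs": {
  "increments": [
    [0, [-0.3, 1, 0], -0.05],
    [0, [-0.7, 2, 0], -0.12],
    [0, [-0.7, 2, 0], -0.2],
    [0, [-0.7, 2, 0], -0.28],
    [0, [-0.7, 2, 0], -0.36],
    [0, [-0.7, 2, 0], -0.44],
    [0, [-0.7, 2, 0], -0.52],
    [0, [-0.7, 2, 0], -0.6],
    [0, [-0.7, 2, 0], -0.68],
    [0, [-0.7, 2, 0], -0.76]
  ]
}}

```text
t: 14.9
tool_pos: [0.5457, -0.0749, 0.2245]
tool_rot: [3.138, -0.0, 2.73]
wrist_force: [-1.6, 13.9, 5.9]
width: 0.0171
finger_force: 58.9
```

Call:
{"fn": "drive_tool", "kwargs": {
  "increments": [
    [0, [0, 0, 0], -0.08],
    [0, [0, 0, 0], -0.16],
    [0, [0, 0, 0], -0.24],
    [0, [0, 0, 0], -0.32],
    [0, [0, 0, 0], -0.4],
    [0, [0, 0, 0], -0.48],
    [0, [0, 0, 0], -0.56],
    [0, [0, 0, 0], -0.64],
    [0, [0, 0, 0], -0.72],
    [0, [0, 0, 0], -0.8]
  ]
}}

```text
t: 15.73
tool_pos: [0.547, -0.0736, 0.2245]
tool_rot: [3.136, -0.003, 1.93]
wrist_force: [6.1, 22.8, -0.3]
width: 0.0174
finger_force: 58.4
```

Call:
{"fn": "drive_tool", "kwargs": {
  "increments": [
    [0, [0.8, 1.2, 0], 0],
    [0, [1.7, 2.6, 0], -0.06],
    [0, [2, 2.7, 0], -0.14],
    [0, [2.4, 2.8, 0], -0.22],
    [0, [2.8, 2.8, 0], -0.3],
    [0, [3.2, 2.9, 0], -0.38],
    [0, [3.6, 3, 0], -0.46],
    [0, [4, 3, 0], -0.54],
    [0, [4.4, 3.1, 0], -0.62],
    [0, [4.8, 3.1, 0], -0.7]
  ]
}}

```text
t: 16.57
tool_pos: [0.5493, -0.0731, 0.2245]
tool_rot: [-3.14, -0.0, 1.231]
wrist_force: [-8.8, 3.2, 9.7]
width: 0.0175
finger_force: 60.3
```

Call:
{"fn": "drive_tool", "kwargs": {
  "increments": [
    [0, [0, 0, 0], -0.06],
    [0, [0, 0, 0], -0.12],
    [0, [0, 0, 0], -0.17],
    [0, [0, 0, 0], -0.2],
    [0, [0, 0, 0], -0.2],
    [0, [0, 0, 0], -0.2]
  ]
}}

```text
t: 17.07
tool_pos: [0.5497, -0.0734, 0.2245]
tool_rot: [-3.141, -0.0, 1.034]
wrist_force: [-6.0, 2.3, 7.6]
width: 0.0174
finger_force: 60.0
```

```bash
python3 - <<'E'
from h import *
s=r.state();print({k:np.round(s[k],4) for k in("t","tool_pos","tool_rot","q","width","wrist_force","moment","finger_force")})
im=cv2.imread("pics/t0.png")
b=viewer.get_image("side")[:,:,::-1]; t=viewer.get_image("top")[:,:,::-1]
cv2.imwrite("pics/s6_raw.png",b);cv2.imwrite("pics/t6_raw.png",t)
R=lambda a,w,h:cv2.resize(a,(w,h),interpolation=cv2.INTER_CUBIC)
A=R(im[235:275,312:352],300,300); T=R(t[160:270,290:400],300,300)
B=R(b[150:270,295:395],500,600)
cv2.imwrite("pics/c6.png",np.hstack([np.vstack([A,T]),B]))
E
```

```text
{'t': np.float64(17.0667), 'tool_pos': array([ 0.5497, -0.0734,  0.2245]), 'tool_rot': array([-3.1411e+00, -2.0000e-04,  1.0342e+00]), 'q': array([-1.5430e-01,  4.2810e-01,  1.8431e+00,  5.0000e-04,  8.7080e-01,
        3.8200e-01]), 'width': np.float64(0.0174), 'wrist_force': array([-5.9807,  2.2872,  7.6089]), 'moment': array([ 0.1917,  0.7875, -0.0579]), 'finger_force': np.float64(60.0213)}
```

View pics/c6.png

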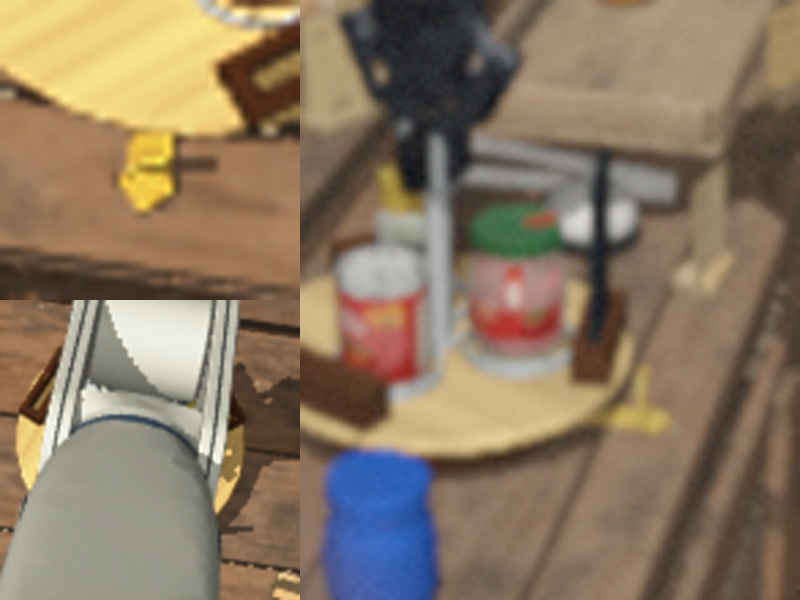

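The slate and the green jar are near the front. The slate's edge is at (600,240) in the side crop, and the brass upright runs from (643,368) to (643,408) with its tip at (668,420). I'll triangulate the pointer and work out the rest of the turn.

```bash
python3 - <<'E'
from fit import *
tt=("top",(330.6,262.6)); ts=("side",(368.2,233.6)); us=("side",(363.2,223.2)); ut=("top",(332.4,254.6))
def f(p,c,both):
    q=[];u=np.array([np.cos(p),np.sin(p)])
    for (n,uv),rr,z in both: q+=list(px(n,[[*(np.array(c)+rr*u),z]])[0]-uv)
    return np.array(q)
for c in([.5464,-.0779],[.5485,-.0758]):
    for both in([(tt,.148,.006)],[(ut,.13,.038)],[(ts,.148,.006)],[(us,.13,.038)],[(tt,.148,.006),(ut,.13,.038),(ts,.148,.006),(us,.13,.038)]):
        s=LS(f,[3.0],args=(c,both));print(c,round(s.x[0],3),np.round(s.fun,1))
# side-only check of the stem/platter position: tri tip & upright freely
for o,z in(((tt,ts),.006),((ut,us),.038)):
    s=LS(lambda p:np.concatenate([px(n,[p])[0]-uv for n,uv in o]),[.42,-.06,z]);print(s.x,np.round(s.fun,1))
E
```

```text
Traceback (most recent call last):
  File "h.py", line 7, in px
    K,rv,t=cal(n); return cv2.projectPoints(np.array(P,float).reshape(-1,3),rv,t,K,None)[0].reshape(-1,2)
                                            ~~~~~~~~^^^^^^^^^
ValueError: setting an array element with a sequence. The requested array has an inhomogeneous shape after 2 dimensions. The detected shape was (1, 3) + inhomogeneous part.
```

```bash
python3 - <<'E'
from fit import *
tt=("top",(330.6,262.6)); ts=("side",(368.2,233.6)); us=("side",(363.2,223.2)); ut=("top",(332.4,254.6))
def f(p,c,both):
    q=[];u=np.array([np.cos(p[0]),np.sin(p[0])])
    for (n,uv),rr,z in both: q+=list(px(n,[[*(np.array(c)+rr*u),z]])[0]-uv)
    return np.array(q)
for c in([.5464,-.0779],[.5485,-.0758]):
    for both in([(tt,.148,.006)],[(ut,.13,.038)],[(ts,.148,.006)],[(us,.13,.038)],[(tt,.148,.006),(ut,.13,.038),(ts,.148,.006),(us,.13,.038)]):
        s=LS(f,[3.0],args=(c,both));print(c,round(s.x[0],3),np.round(s.fun,1))
for o,z in(((tt,ts),.006),((ut,us),.038)):
    s=LS(lambda p:np.concatenate([px(n,[p])[0]-uv for n,uv in o]),[.42,-.06,z]);print(s.x,np.round(s.fun,1))
# platter yaw now from the side picture: block bottom/top corners, crop px -> raw
g=lambda u,v:("side",(295+(u-300+.5)/5-.5,150+(v+.5)/5-.5))
for ph in(3.03,3.13): 
  c=(.547,-.077);cc,ss=np.cos(ph),np.sin(ph)
  P=[[c[0]+cc*X-ss*Y,c[1]+ss*X+cc*Y,Z] for X,Y,Z in((.113,-.04,.066),(.113,-.04,.04),(.087,-.04,.066),(.087,-.04,.04),(.103,-.03,.17),(.103,.03,.17),(.148,0,.006),(.13,0,.038))]
  print(ph,np.round((px("side",P)-[295,150]+.5)*5-.5+[300,0]).tolist())
E
```

```text
[0.5464, -0.0779] 3.03 [-0.2  1.1]
[0.5464, -0.0779] 3.041 [-0.2  1.9]
[0.5464, -0.0779] 2.983 [0.9 0.5]
[0.5464, -0.0779] 3.011 [0.7 0.4]
[0.5464, -0.0779] 3.027 [-0.3  1.1 -0.9  1.8  1.4 -0.6  0.9  0. ]
[0.5485, -0.0758] 3.046 [-0.1  0.4]
[0.5485, -0.0758] 3.059 [-0.1  1.2]
[0.5485, -0.0758] 3.006 [0.4 0.2]
[0.5485, -0.0758] 3.038 [0.2 0.1]
[0.5485, -0.0758] 3.045 [-0.1  0.4 -0.8  1.1  0.8 -0.7  0.3 -0.1]
[ 0.40317457 -0.06184711  0.00292677] [-0.  -0.2  0.2  0. ]
[ 0.42143427 -0.06545716  0.03653409] [ 0.   0.4 -0.4 -0.1]
3.03 [[604.0, 356.0], [604.0, 394.0], [562.0, 351.0], [562.0, 388.0], [593.0, 189.0], [617.0, 148.0], [674.0, 417.0], [646.0, 368.0]]
3.13 [[614.0, 348.0], [614.0, 386.0], [571.0, 344.0], [571.0, 382.0], [602.0, 182.0], [616.0, 140.0], [678.0, 405.0], [650.0, 358.0]]
```

Call:
{"fn": "drive_tool", "kwargs": {
  "increments": [
    [0, [0, 0, 0], -0.02],
    [0, [-0.3, 0, 0], -0.045],
    [0, [-0.5, 0, 0], -0.07],
    [0, [-0.5, 0, 0], -0.085],
    [0, [-0.5, 0, 0], -0.092],
    [0, [-0.5, 0, 0], -0.092],
    [0, [-0.5, 0, 0], -0.092],
    [0, [-0.5, 0, 0], -0.092],
    [0, [-0.5, 0, 0], -0.092]
  ]
}}

```text
t: 17.92
tool_pos: [0.5498, -0.0735, 0.2245]
tool_rot: [3.141, -0.001, 0.942]
wrist_force: [-3.8, 3.1, 6.5]
width: 0.0171
finger_force: 59.9
```

```bash
python3 - <<'E'
from h import *
s=r.state();print({k:np.round(s[k],4) for k in("t","tool_rot","qvel","wrist_force","moment","finger_force","width")})
E
```

```text
{'t': np.float64(17.9167), 'tool_rot': array([ 3.1409e+00, -8.0000e-04,  9.4210e-01]), 'qvel': array([-0.0011, -0.0006,  0.0001,  0.0015,  0.0005, -0.0013]), 'wrist_force': array([-3.8454,  3.0583,  6.5062]), 'moment': array([ 0.1563,  0.5754, -0.0395]), 'finger_force': np.float64(59.9321), 'width': np.float64(0.0171)}
```

```bash
python3 -c "
from bench import close_job
print(close_job())"
```

```text
the job is handed in; nothing more can be done
None
```

I handed the job in at 17.9 s: the slate sits fully down in the green-lid jar's slot, turned to within my measurement error (about 0.02 rad) of the brass pointer, and the gripper still holds the black grip still. I checked this last turn by the tool reading, not by a fresh picture, and the verdict was not shown.

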